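# Find the filler bar that snugs the slab in its slicing frame

## Task

Before slicing, fill the gap between the tall end wall of the steel frame and the sprung follower plate that holds the rice slab: try the filler bars and leave in the one that fits snugly, the thickest that goes fully down onto the bench with a light push of up to about 15 N, lying along the wall and held lightly by the sprung plate. Work gently: if a bar binds, take it out and try a thinner one. Leave the other two standing upright on the bench clear of the frame, and leave the box, brush and bowl alone.

Things in the scene. Friction and masses are not known exactly. Their poses are not given: they have to be found in the camera images.
- frame: fixed bottomless steel slicing frame on the bench, sizes in mm, 164 (its x) x 200 (its y); origin: centre, at bench height. At its +y end the tall end wall, 10 thick, 60 high, 164 along x, inner face at y = +85. Low side rails 22 high at x = -78 and +78, low wall 26 high at the -y end. A pressed rice slab 24 high lies in it; between slab and tall wall stands the follower plate
- gap (a point): point on the inner face of the tall end wall, mid-width, at bench height; axes as the frame's: x along the wall, y from the gap into the wall, z up. The gap lies on its -y side, between this wall and the follower plate; its width differs every time, 12.4 to 23.4, mm, not reported; the bench is its floor
- plate_zone (a point): point fixed to the frame (mm: x 0, y +65, z 40): about the top of the aluminium follower plate, whose true y varies by some 8. Plate 130 along x, 40 high; above height 18 its face leans back from the wall, 7 at the top, as a lead-in. Sprung: yields toward the slab (-y) under about 2 N plus 1 N per mm, solid stop after 4.2 mm
- bar_red: loose filler bar (mm): upright light-wood block 70 long (its x) x 24 thick (its y) x 62 high, with a red grip fin on top, 40 long (x) x 12 thick (y) x 33 high, centred on the block (fin from 62 to 95 above the underside); about 0.1 kg; starts standing on the bench. Origin: centre of its underside; z up
- bar_yellow: loose filler bar (mm): upright light-wood block 70 long (its x) x 20 thick (its y) x 62 high, with a yellow grip fin on top, 40 long (x) x 12 thick (y) x 33 high, centred on the block (fin from 62 to 95 above the underside); about 0.1 kg; starts standing on the bench. Origin: centre of its underside; z up
- bar_green: loose filler bar (mm): upright light-wood block 70 long (its x) x 16 thick (its y) x 62 high, with a green grip fin on top, 40 long (x) x 12 thick (y) x 33 high, centred on the block (fin from 62 to 95 above the underside); about 0.1 kg; starts standing on the bench. Origin: centre of its underside; z up
- kraft_box: bystander: open kraft-brown food box 110 x 150 x 45 mm high; origin: centre of underside
- brush: bystander: brush lying on the bench; origin near its middle, at its underside
- bowl: bystander: white bowl, 100 mm across, 45 high; origin: centre of underside
Things that resemble listed ones, but are neither listed nor needed, are in the scene too. Leave any blue look-alike of the bar_red alone.

How it is judged (in metres and radians):
At the end, for the whole second after the job is handed in: One bar stands in the gap along the wall (within 0.12 rad, 35 mm of mid-width), underside under 4 mm above the bench, pinched against the tall wall with over 1 N; the other two stand on the bench over 80 mm from the gap point; all bars within 0.12 rad of upright and at rest (((z of bar_red in the frame of frame below 0.004 m and y of bar_red in the frame of gap between -0.018 and -0.005 m and x of bar_red in the frame of gap between -0.035 and 0.035 m and angle between the x axis of bar_red and the x axis of frame, either way round below 0.12 rad and contact force between bar_red and frame above 1 N and horizontal distance between each of bar_yellow, bar_green and gap above 0.08 m) or (z of bar_yellow in the frame of frame below 0.004 m and y of bar_yellow in the frame of gap between -0.018 and -0.005 m and x of bar_yellow in the frame of gap between -0.035 and 0.035 m and angle between the x axis of bar_yellow and the x axis of frame, either way round below 0.12 rad and contact force between bar_yellow and frame above 1 N and horizontal distance between each of bar_red, bar_green and gap above 0.08 m) or (z of bar_green in the frame of frame below 0.004 m and y of bar_green in the frame of gap between -0.018 and -0.005 m and x of bar_green in the frame of gap between -0.035 and 0.035 m and angle between the x axis of bar_green and the x axis of frame, either way round below 0.12 rad and contact force between bar_green and frame above 1 N and horizontal distance between each of bar_red, bar_yellow and gap above 0.08 m)) and angle between each of bar_red, bar_yellow, bar_green's own z axis and vertical below 0.12 rad and height (world z) of each of bar_red, bar_yellow, bar_green below 0.004 m and linear speed of each of bar_red, bar_yellow, bar_green below 0.01 m/s); the robot touches nothing.
It fails at once if a bar is forced: it bears on the steel frame with more than 40 N (contact force between any of bar_red, bar_yellow, bar_green and frame above 40 N).
It fails at once if the gripper or arm presses on the frame with more than 25 N (contact force between any of the arm, the fingers and frame above 25 N).
It fails at once if the box, brush or bowl is moved more than 25 mm (distance of any of kraft_box, brush, bowl from where it was at the start of the episode above 0.025 m).
It also fails if it takes over 72 s, if anything falls off the work surface, if the arm or the gripper's body presses on something with over 40 N, if the wrist force passes 120 N, or if a joint passes its speed limit or range.

## Robot

A 6-joint arm with a two-finger parallel gripper is mounted at the origin on the work surface. World frame = base frame: x ahead of the robot, y to its left, z up, the work surface at z = 0. Lengths are in mm, angles in rad, forces in N, time in s.
With the tool pointing down it reaches from about 325 to 900 mm from the base axis. Payload 6.1 kg.
Tool frame: the origin (TCP) lies on the centre line of the jaws, within the pads' length; the fingertips stand 22 mm ahead of it and the grasp point (between the pads) lies 3 mm ahead of it; z points along the fingers, y is the line along which they close (so a half turn about z gives the same grasp; the last joint's range is limited). The gripper opens to 85 mm and grips with 20 to 120 N. Pads are 22 mm wide; open, the fingers measure 114 mm over their backs; the gripper's body (76 mm by 85 mm) begins 54 mm behind the grasp point. The pads swing forward as they close: fully open they stand 13 mm farther back than shut.
Start: joints at [1.185, 0.22, 1.526, -0, 1.395, -0.126], TCP at [160.553, 604.019, 253.3] pointing down, gripper open.
Joint ranges: [-2.98, 2.98], [-0.91, 2.08], [0.09, 2.57], [-1.24, 4.39], [0.2, 2.65], [-2.68, 2.68]. Speed limits (rad/s): [2.57, 2.57, 3.01, 3.14, 3.14, 3.14].

## Interface

Orientations are given as a unit quaternion [w, x, y, z].
In Python, from plant import readout, viewer, finish_job gives the robot as it stands. The module is installed in compiled form; this text tells all that it offers.
- The arm moves only by the tool carry_out, never from a script. Its argument "commands" is a list of rows, each a list of 4 numbers: the shift along the tool's x, y, z scaled (see below), then the turn about the tool's z scaled (see below). A call has 1 to 20 rows; each row is the pose to reach, as a shift and turn from the pose commanded when the call began, along the tool's axes at that moment; what a row does not reach only later rows make up. The controller multiplies each number of a shift by 50 cm and each number of a turn by 90 degrees. A row lasts 1/12 s, in which the tool goes at most 41.7 mm and 7.16 degrees, less where a joint would pass 70% of its speed; a pose out of reach is approached as far as the arm can. A call with a number of a shift or a turn outside -1 to 1 is refused whole. A call with a gripper value outside its range is refused whole. "fingers" is the closure, from -1 (fully open) to 1 (shut), so that 0 is half open, set as the call begins (left out, the last holds). The fingers move at their own pace and stop on an object; "force" is the grip in N (left out, the last holds). Time passes only in rows, so rows that repeat a pose let the fingers close. It gives the time, the measured TCP pose, the force, the opening and the grip force at its end, in the units of the state.
- readout.get_state(): the state, without advancing time (a new reading comes with each control period).
- viewer.get_image(name): name is "scene" or "top"; returns (picture, depth): 480x640x3 uint8, blue, green, red; 480x640 float32, mm along the optical axis (not along the pixel's ray), 0 where there is no reading.
- viewer.calibration(name): a dict with "vertical_fov" (degrees; the focal length in pixels is half the picture's height over the tangent of half this angle, whatever the lens; pixels are square), "cx", "cy" (the principal point, pixels), "R" (3x3) and "t" (3): a world point X has camera coordinates R X + t. Camera axes: x right, y down, z forward; pixel columns grow to the right and rows downward; lengths in mm; the calibration is good to about 2 mm. A picture is of the moment at which its call begins. calibration takes no time and is no camera call.
- finish_job(): hands the job in; it is judged then, once.
The state is a dict: "time": time; "q": joint angles; "joint_vel": joint speeds; "effort": joint torques, N m; "position": TCP position; "tool_rot": TCP orientation; "wrist_force": force on the tool from outside, world axes, zero at the start; "moment": the same for the moment, N m; "finger_gap": opening from 0.0 (shut) to 1.0 (fully open); "finger_force": force on a finger pad.
Only numpy, scipy, OpenCV 4.12 (cv2) and the standard library are available. Lean on these libraries where they do the work, as an engineer would, in place of code of your own. Each camera call takes 0.05 s, during which the arm holds its last target. There are 200 camera calls.

## Working session

There is one attempt and no reset: what is moved stays moved. The work goes in short steps, Python scripts to look and compute and a tool call to move; the robot and the scene stay as the last step left them, time stands still between calls to the robot, and variables do not carry over. Pictures are saved under pics/ and viewed, at most 10 in all, crops included, and the job is handed in when it is done.

Besides the shell and the picture viewer there is one more tool, called after ">>>" by a JSON object that holds its "name" and its "arguments". carry_out: Moves the arm, as the interface text tells. Shifts and turns lie within -1 to 1; 1 stands for 50 cm of shift or 90 degrees of turn. Its arguments: {"type":"object","properties":{"commands":{"type":"array"},"fingers":{"type":"number"},"force":{"type":"number"}},"required":["commands"]}

```bash
mkdir -p pics; cat > h.py <<'E'
import numpy as np, cv2
from plant import readout, viewer, finish_job
def grab(n):
    im,d=viewer.get_image(n); return im.copy(),np.array(d),viewer.calibration(n)
def pts(d,c):
    f=240/np.tan(np.radians(c["vertical_fov"])/2); v,u=np.mgrid[:480,:640]
    P=np.stack([(u-c["cx"])/f*d,(v-c["cy"])/f*d,d],-1)
    return (P-np.array(c["t"]))@np.array(c["R"])   # world map
E
python3 - <<'E'
from h import *
for n in("top","scene"):
    im,d,c=grab(n); cv2.imwrite(f"pics/{n}0.png",im); np.savez(f"{n}0.npz",im=im,P=pts(d,c),d=d); print(n,c)
print(readout.get_state())
E
```

```text
top {'vertical_fov': 43.96078176680517, 'cx': 319.96595348312786, 'cy': 247.8243908465575, 'R': array([[ 0.01683273, -0.99942153,  0.02955095],
       [-0.99590291, -0.01938511, -0.08832667],
       [ 0.08884843, -0.02794309, -0.99565312]]), 't': array([ -33.71110978,  534.07259698, 1211.4911996 ])}
scene {'vertical_fov': 57.129382043595385, 'cx': 319.02427028619843, 'cy': 247.71114652939585, 'R': array([[-0.8178506 ,  0.57519104, -0.01660321],
       [ 0.42896614,  0.59019706, -0.68385341],
       [-0.38354719, -0.56641213, -0.7294305 ]]), 't': array([ 437.91496319, -204.31995137, 1127.00148154])}
{'time': 0.1, 'q': array([ 1.18489200e+00,  2.21141145e-01,  1.52748280e+00, -1.01277110e-05,
        1.39470564e+00, -1.26118821e-01]), 'joint_vel': array([ 0.00079731, -0.00266186, -0.00156623, -0.00069479, -0.00154467,
        0.00011337]), 'effort': array([ 8.92192147e-04, -4.98238814e+01, -3.90549016e+01, -1.31211477e-04,
        5.60953544e-03, -4.78534972e-06]), 'position': array([160.37393252, 603.55583497, 252.31975183]), 'tool_rot': array([-2.15095031e-04,  1.29526865e-01,  9.91575533e-01, -8.41425905e-04]), 'wrist_force': array([ 0.67416931,  0.1738069 , -0.30754691]), 'moment': array([-0.01744475, -0.0171556 ,  0.05420429]), 'finger_force': 0.0, 'finger_gap': 1.0048046843102367}
```

View pics/top0.png

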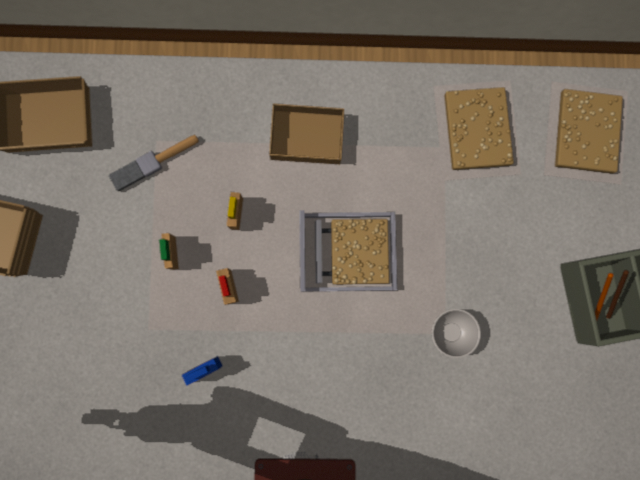

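View pics/scene0.png

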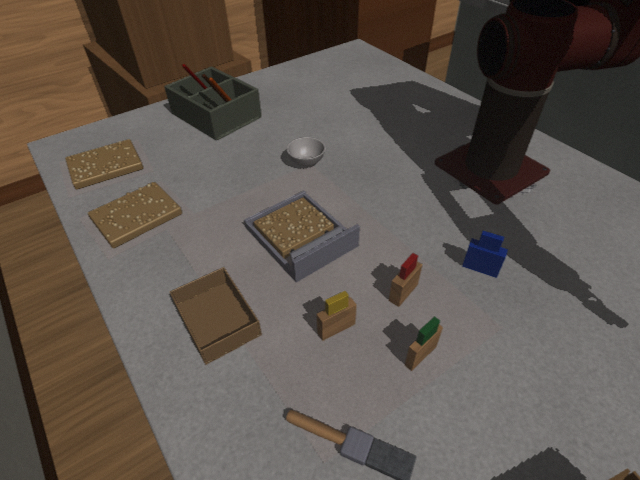

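```bash
cat >> h.py <<'E'
def plane(uv,c,z):
    f=240/np.tan(np.radians(c["vertical_fov"])/2); R=np.array(c["R"]); t=np.array(c["t"])
    uv=np.atleast_2d(uv).astype(float)
    r=np.c_[(uv[:,0]-c["cx"])/f,(uv[:,1]-c["cy"])/f,np.ones(len(uv))]@R; o=-R.T@t
    return o+r*((z-o[2])/r[:,2])[:,None]
HUE={"red":[(0,6),(174,180)],"yellow":[(24,34)],"green":[(55,85)]}
def mask(im,k):
    h=cv2.cvtColor(im,cv2.COLOR_BGR2HSV); m=np.zeros(im.shape[:2],bool)
    for a,b in HUE[k]: m|=(h[...,0]>=a)&(h[...,0]<=b)
    return m&(h[...,1]>170)&(h[...,2]>60)
def rect(X):
    (c,s,a)=cv2.minAreaRect(X[:,:2].astype(np.float32)); 
    if s[0]<s[1]: s=s[::-1]; a+=90
    return np.round(c,1),np.round(s,1),round((a+90)%180-90,1)  # centre,size,long-axis deg
E
python3 - <<'E'
from h import *
c=viewer.calibration("top"); D=np.load("top0.npz"); im,P=D["im"],D["P"]
for k in HUE:
    m=mask(im,k); n,l,s,_=cv2.connectedComponentsWithStats(m.astype(np.uint8))
    for i in range(1,n):
        if s[i,4]<20 or s[i,0]>400: continue
        w=(l==i)
        Z=P[w]; v,u=np.nonzero(w&(P[...,2]>88))
        print(k,s[i],"z90 %.1f"%np.percentile(Z[:,2],90), rect(plane(np.c_[u,v],c,95)) if len(u)>5 else "")
        # wood body
        x0,y0,ww,hh,_=s[i]; box=np.zeros_like(w); box[max(0,y0-25):y0+hh+25,max(0,x0-20):x0+ww+20]=1
        q=box&(P[...,2]>50)&(P[...,2]<70); print("  body",rect(P[q]),q.sum())
box=np.zeros(P.shape[:2],bool); box[195:310,285:410]=1
for lo,hi in((52,68),(33,48),(12,30)):
    q=box&(P[...,2]>lo)&(P[...,2]<hi); print(lo,rect(P[q]),q.sum(),"z",np.median(P[q][:,2]))
print("bench z",np.median(P[300:330,160:200,2]))
for a in(228,250,275): print(a,np.round(P[a,296:334,:][:,[1,2]]).astype(int).tolist())
cv2.imwrite("pics/crop0.png",cv2.resize(im[180:400,140:420],None,fx=2.8,fy=2.7,interpolation=cv2.INTER_CUBIC))
E
```

```text
red [219 276  11  20 145] z90 98.2 (array([451.7, 163.9]), array([38.7, 13.4]), 20.1)
  body (array([452.2, 165.1]), array([70.1, 24.5]), 15.4) 288
yellow [228 197   9  21 138] z90 98.0 (array([606.3, 153.3]), array([38.7, 11.3]), -7.6)
  body (array([607.1, 154.5]), array([70.4, 20.2]), -5.8) 214
green [161 240   6  19  94] z90 98.0 (array([520. , 282.4]), array([36. ,  9.4]), 7.4)
  body (array([521. , 284.1]), array([70. , 16.6]), 8.2) 196
52 (array([526.8,  14.4]), array([162.2,   9.9]), 2.3) 397 z 60.82458240676474
33 (array([529.5, -94.8]), array([158.4, 129.9]), -88.9) 305 z 38.99655678990634
12 (array([530.9, -86.5]), array([189.3, 166.2]), -88.1) 4637 z 24.9757384448259
bench z 1.7232563405329016
228 [[27, 4], [25, 2], [23, 2], [20, 61], [18, 63], [16, 63], [14, 62], [12, 60], [10, 3], [8, 2], [6, 2], [4, 5], [1, 2], [-1, 0], [-3, 2], [-5, 3], [-7, 0], [-9, 5], [-11, 15], [-13, 25], [-15, 28], [-17, 41], [-19, 40], [-21, 41], [-23, 44], [-26, 15], [-28, 16], [-30, 18], [-32, 17], [-34, 21], [-36, 17], [-38, 18], [-40, 17], [-42, 22], [-45, 17], [-46, 22], [-48, 25], [-50, 29]]
250 [[26, 1], [24, 5], [22, 0], [19, 60], [17, 59], [15, 60], [13, 61], [11, 64], [9, 1], [7, 0], [5, -1], [3, 1], [1, 3], [-2, 4], [-4, 0], [-6, -1], [-8, 2], [-10, 2], [-12, 2], [-14, 21], [-16, 29], [-18, 33], [-19, 45], [-22, 41], [-24, 42], [-27, 3], [-29, -3], [-31, -1], [-33, -1], [-35, 1], [-38, 1], [-40, 1], [-42, 4], [-44, -2], [-46, 1], [-47, 17], [-49, 25], [-51, 25]]
275 [[25, -1], [23, 6], [21, 0], [19, 0], [16, 59], [14, 59], [12, 58], [10, 61], [8, 61], [6, 1], [4, 2], [2, 1], [0, -1], [-2, 6], [-5, 6], [-7, 1], [-9, -1], [-11, -3], [-13, 2], [-15, 21], [-17, 25], [-19, 34], [-21, 37], [-23, 40], [-24, 44], [-27, 39], [-29, 17], [-32, 12], [-34, 18], [-36, 20], [-38, 13], [-40, 19], [-42, 17], [-44, 15], [-46, 14], [-48, 16], [-50, 26], [-52, 28]]
```

View pics/crop0.png

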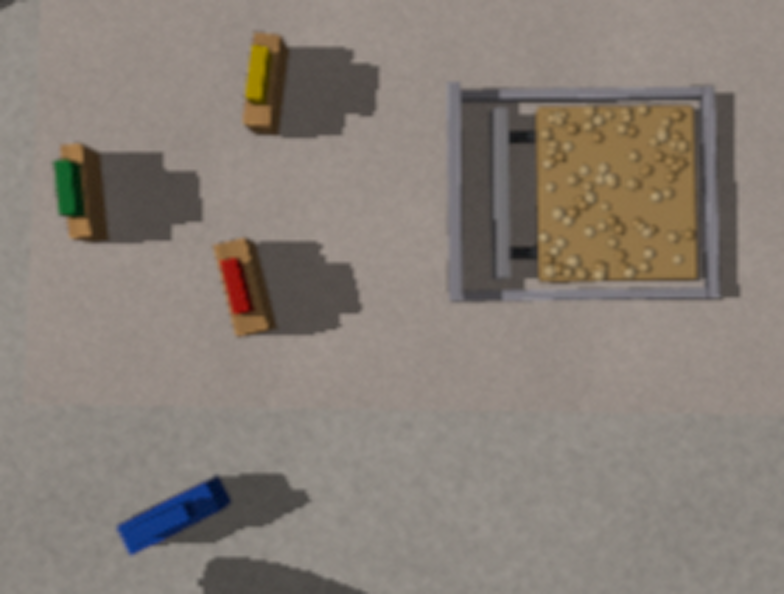

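Red (226,286), yellow (234,208) and green (167,250) fins sit on wood blocks in the top view; the only look-alike is the all-blue block (203,370), which I leave. The frame wall is the 60 mm strip at u≈305, and the gap measures about 21–22 mm. So I try red first.

```bash
cat >> h.py <<'E'
from scipy.spatial.transform import Rotation
def go(x,y,z,ang):  # row for target TCP and world angle of tool y (deg, mod 180)
    s=readout.get_state(); w,a,b,c=s["tool_rot"]; M=Rotation.from_quat([a,b,c,w]).as_matrix()
    cur=np.degrees(np.arctan2(M[1,1],M[0,1])); da=(ang-cur+90)%180-90
    r=np.r_[M.T@(np.array([x,y,z])-s["position"])/500,-da/90]
    print(f"t {s['time']:.1f} pos {np.round(s['position'],1)} yang {cur:.1f} F {np.round(s['wrist_force'],1)} gap {s['finger_gap']:.3f} row {np.round(r,4).tolist()}"); return M
E
python3 -c "
from h import *
print(go(452,164.5,180,106))"
```

```text
t 0.1 pos [160.4 603.6 252.3] yang 75.1 F [ 0.7  0.2 -0.3] gap 1.005 row [-0.7893, -0.6986, 0.1457, -0.3432]
[[-9.66445490e-01  2.56870979e-01 -6.44540460e-04]
 [ 2.56871703e-01  9.66444166e-01 -1.61295351e-03]
 [ 2.08591420e-04 -1.72439585e-03 -9.99998491e-01]]
```

>>> {"name": "carry_out", "arguments": {"commands": [[-0.789,-0.699,0.145,-0.343],[-0.789,-0.699,0.145,-0.343],[-0.789,-0.699,0.145,-0.343],[-0.789,-0.699,0.145,-0.343],[-0.789,-0.699,0.145,-0.343],[-0.789,-0.699,0.145,-0.343],[-0.789,-0.699,0.145,-0.343],[-0.789,-0.699,0.145,-0.343],[-0.789,-0.699,0.145,-0.343],[-0.789,-0.699,0.145,-0.343],[-0.789,-0.699,0.145,-0.343],[-0.789,-0.699,0.145,-0.343],[-0.789,-0.699,0.145,-0.343],[-0.789,-0.699,0.145,-0.343],[-0.789,-0.699,0.145,-0.343],[-0.789,-0.699,0.145,-0.343],[-0.789,-0.699,0.145,-0.343],[-0.789,-0.699,0.145,-0.343]], "fingers": -1, "force": 25}}

```text
time: 1.6
position: [451.4, 166.1, 180.9]
tool_rot: [0.0, -0.14, 0.99, 0.0]
wrist_force: [-0.1, 0.6, -0.6]
finger_gap: 0.999
finger_force: 0.0
```

```bash
python3 -c "
from h import *
go(452,164.5,88,106)"
```

```text
t 1.6 pos [451.4 166.1 180.9] yang 106.1 F [-0.1  0.6 -0.6] gap 0.999 row [-0.0002, -0.0035, 0.1858, 0.0012]
```

>>> {"name": "carry_out", "arguments": {"commands": [[0,-0.002,0.03,0],[0,-0.002,0.06,0],[0,-0.002,0.09,0],[0,-0.002,0.12,0],[0,-0.002,0.15,0],[0,-0.002,0.175,0],[0,-0.002,0.185,0],[0,-0.002,0.185,0],[0,-0.002,0.185,0]]}}

```text
time: 2.35
position: [452.2, 164.6, 88.6]
tool_rot: [0.0, -0.14, 0.99, 0.0]
wrist_force: [-0.0, -0.5, 0.4]
finger_gap: 0.999
finger_force: 0.0
```

>>> {"name": "carry_out", "arguments": {"commands": [[0,0,0,0],[0,0,0,0],[0,0,0,0],[0,0,0,0],[0,0,0,0],[0,0,0,0],[0,0,0,0],[0,0,0,0],[0,0,0,0],[0,0,0,0]], "fingers": 1, "force": 30}}

```text
time: 3.18
position: [452.4, 163.9, 88.4]
tool_rot: [0.0, -0.139, 0.99, -0.0]
wrist_force: [-0.4, -1.2, 1.1]
finger_gap: 0.133
finger_force: 35.4
```

```bash
python3 -c "
from h import *
go(452,164.5,200,106)"
```

```text
t 3.2 pos [452.4 163.9  88.4] yang 106.0 F [-0.4 -1.2  1.1] gap 0.133 row [0.0005, 0.0013, -0.2231, -0.0002]
```

>>> {"name": "carry_out", "arguments": {"commands": [[0,0,-0.04,0],[0,0,-0.1,0],[0,0,-0.16,0],[0,0,-0.2,0],[0,0,-0.2,0],[0,0,-0.2,0]]}}

```text
time: 3.68
position: [453.1, 164.1, 189.3]
tool_rot: [0.001, -0.139, 0.99, 0.0]
wrist_force: [-1.2, -0.8, -1.4]
finger_gap: 0.133
finger_force: 34.9
```

```bash
python3 -c "
from h import *
go(526,-4.6,170,92.1)"
```

```text
t 3.7 pos [453.1 164.1 189.3] yang 106.0 F [-1.2 -0.8 -1.4] gap 0.133 row [-0.0472, -0.3645, 0.0388, 0.1543]
```

>>> {"name": "carry_out", "arguments": {"commands": [[-0.006,-0.05,0.0,0.04],[-0.015,-0.11,0.01,0.08],[-0.022,-0.17,0.02,0.12],[-0.03,-0.23,0.03,0.154],[-0.037,-0.29,0.039,0.154],[-0.045,-0.34,0.039,0.154],[-0.047,-0.3645,0.039,0.154],[-0.047,-0.3645,0.039,0.154],[-0.047,-0.3645,0.039,0.154],[-0.047,-0.3645,0.039,0.154],[-0.047,-0.3645,0.039,0.154]]}}

```text
time: 4.6
position: [524.4, -3.6, 168.3]
tool_rot: [-0.001, -0.019, 1.0, 0.0]
wrist_force: [0.2, 0.7, -0.9]
finger_gap: 0.136
finger_force: 34.9
```

```bash
python3 - <<'E'
from h import *
go(526,-4.6,140,92.1)
im,d,c=grab("top"); P=pts(d,c)
cv2.imwrite("pics/t1.png",cv2.resize(im[190:310,270:430],None,fx=4.5,fy=4.5,interpolation=cv2.INTER_CUBIC))
im2,_,_=grab("scene"); cv2.imwrite("pics/s1.png",cv2.resize(im2[110:310,230:450],None,fx=3,fy=3,interpolation=cv2.INTER_CUBIC))
E
```

```text
t 4.6 pos [524.4  -3.6 168.3] yang 92.2 F [ 0.2  0.7 -0.9] gap 0.136 row [-0.0032, -0.0022, 0.0566, 0.0011]
```

View pics/s1.png

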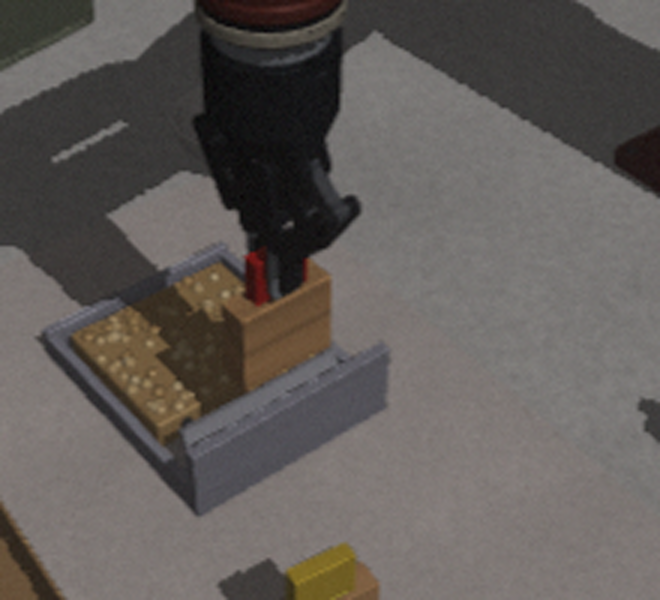

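The red bar hangs upright over the gap, with its block at crop (285,330) just inside the wall (crop 300,430). I lower it below the wall top and above the plate, then find the wall by touch.

>>> {"name": "carry_out", "arguments": {"commands": [[-0.002,-0.004,0.0,0],[-0.002,-0.004,0.01,0],[-0.002,-0.004,0.02,0],[-0.002,-0.004,0.03,0],[-0.002,-0.004,0.04,0],[-0.002,-0.004,0.05,0],[-0.002,-0.004,0.06,0],[-0.002,-0.004,0.064,0],[-0.002,-0.004,0.064,0],[-0.002,-0.004,0.064,0]]}}

```text
time: 5.53
position: [526.1, -6.8, 136.7]
tool_rot: [-0.0, -0.019, 1.0, 0.0]
wrist_force: [-0.3, -0.8, -0.8]
finger_gap: 0.131
finger_force: 34.9
```

>>> {"name": "carry_out", "arguments": {"commands": [[0,0.001,0,0],[0,0.001,0,0],[0,0.002,0,0],[0,0.002,0,0]]}}

```text
time: 5.87
position: [526.3, -5.7, 137.1]
tool_rot: [0.0, -0.019, 1.0, -0.0]
wrist_force: [-0.6, -0.8, -1.2]
finger_gap: 0.13
finger_force: 34.9
```

>>> {"name": "carry_out", "arguments": {"commands": [[0,0.001,0,0],[0,0.001,0,0],[0,0.002,0,0],[0,0.002,0,0]]}}

```text
time: 6.2
position: [526.1, -4.7, 136.8]
tool_rot: [-0.0, -0.019, 1.0, 0.0]
wrist_force: [0.2, 0.0, -1.1]
finger_gap: 0.133
finger_force: 34.9
```

>>> {"name": "carry_out", "arguments": {"commands": [[0,0.001,0,0],[0,0.001,0,0],[0,0.002,0,0],[0,0.002,0,0]]}}

```text
time: 6.53
position: [526.0, -3.7, 136.8]
tool_rot: [-0.0, -0.019, 1.0, 0.0]
wrist_force: [-0.3, -0.1, -1.1]
finger_gap: 0.133
finger_force: 34.9
```

>>> {"name": "carry_out", "arguments": {"commands": [[0,0.001,0,0],[0,0.001,0,0],[0,0.002,0,0],[0,0.002,0,0]]}}

```text
time: 6.87
position: [526.1, -3.2, 136.9]
tool_rot: [0.0, -0.019, 1.0, -0.0]
wrist_force: [0.8, -2.8, 0.3]
finger_gap: 0.133
finger_force: 35.0
```

>>> {"name": "carry_out", "arguments": {"commands": [[0,-0.001,0.003,0],[0,-0.001,0.008,0],[0,-0.001,0.014,0],[0,-0.001,0.02,0],[0,-0.001,0.026,0],[0,-0.001,0.03,0],[0,-0.001,0.03,0]]}}

```text
time: 7.45
position: [525.8, -3.3, 121.1]
tool_rot: [-0.0, -0.019, 1.0, -0.0]
wrist_force: [0.6, -2.5, -2.2]
finger_gap: 0.132
finger_force: 34.7
```

>>> {"name": "carry_out", "arguments": {"commands": [[0,0,0.004,0],[0,0,0.008,0],[0,0,0.012,0],[0,0,0.012,0]]}}

```text
time: 7.78
position: [526.0, -3.3, 115.4]
tool_rot: [0.0, -0.018, 1.0, -0.0]
wrist_force: [1.5, -3.7, -2.1]
finger_gap: 0.132
finger_force: 34.7
```

>>> {"name": "carry_out", "arguments": {"commands": [[0,-0.001,0.003,0],[0,-0.001,0.006,0],[0,-0.001,0.008,0],[0,-0.001,0.008,0]]}}

```text
time: 8.12
position: [526.1, -3.5, 111.8]
tool_rot: [0.0, -0.018, 1.0, 0.0]
wrist_force: [0.5, -0.3, 1.8]
finger_gap: 0.134
finger_force: 35.3
```

>>> {"name": "carry_out", "arguments": {"commands": [[0,0,0.002,0],[0,0,0.004,0],[0,0,0.006,0],[0,0,0.006,0]]}}

```text
time: 8.45
position: [526.3, -3.6, 108.9]
tool_rot: [0.0, -0.019, 1.0, 0.0]
wrist_force: [0.0, 0.2, 3.2]
finger_gap: 0.133
finger_force: 35.5
```

>>> {"name": "carry_out", "arguments": {"commands": [[0,0,0.002,0],[0,0,0.004,0],[0,0,0.006,0],[0,0,0.006,0]]}}

```text
time: 8.78
position: [526.2, -3.6, 105.7]
tool_rot: [0.0, -0.019, 1.0, 0.0]
wrist_force: [-0.2, 1.1, 3.0]
finger_gap: 0.133
finger_force: 35.5
```

>>> {"name": "carry_out", "arguments": {"commands": [[0,0,0.002,0],[0,0,0.004,0],[0,0,0.006,0],[0,0,0.006,0]]}}

```text
time: 9.12
position: [525.8, -3.7, 102.3]
tool_rot: [-0.0, -0.019, 1.0, 0.0]
wrist_force: [1.9, 1.5, 0.7]
finger_gap: 0.135
finger_force: 35.2
```

>>> {"name": "carry_out", "arguments": {"commands": [[0,0,0.002,0],[0,0,0.004,0],[0,0,0.006,0],[0,0,0.006,0]]}}

```text
time: 9.45
position: [525.9, -3.6, 99.5]
tool_rot: [-0.0, -0.019, 1.0, 0.0]
wrist_force: [0.0, 1.3, 0.1]
finger_gap: 0.133
finger_force: 35.2
```

>>> {"name": "carry_out", "arguments": {"commands": [[0,0,0.002,0],[0,0,0.004,0],[0,0,0.006,0],[0,0,0.006,0]]}}

```text
time: 9.78
position: [525.9, -3.7, 96.5]
tool_rot: [-0.0, -0.019, 1.0, 0.0]
wrist_force: [0.9, 1.7, 0.8]
finger_gap: 0.133
finger_force: 35.2
```

>>> {"name": "carry_out", "arguments": {"commands": [[0,0,0.002,0],[0,0,0.004,0],[0,0,0.006,0],[0,0,0.008,0],[0,0,0.01,0],[0,0,0.01,0]]}}

```text
time: 10.28
position: [526.0, -3.7, 91.5]
tool_rot: [-0.0, -0.019, 1.0, 0.0]
wrist_force: [1.5, 1.4, 0.3]
finger_gap: 0.132
finger_force: 35.2
```

>>> {"name": "carry_out", "arguments": {"commands": [[0,0,0.002,0],[0,0,0.004,0],[0,0,0.005,0],[0,0,0.005,0]]}}

```text
time: 10.62
position: [526.0, -3.7, 89.1]
tool_rot: [-0.0, -0.019, 1.0, 0.0]
wrist_force: [1.5, 1.1, 0.2]
finger_gap: 0.133
finger_force: 35.3
```

>>> {"name": "carry_out", "arguments": {"commands": [[0,0,0.001,0],[0,0,0.002,0],[0,0,0.002,0]]}}

```text
time: 10.87
position: [526.0, -3.7, 88.5]
tool_rot: [-0.0, -0.019, 1.0, 0.0]
wrist_force: [-1.2, 2.4, 3.8]
finger_gap: 0.135
finger_force: 35.7
```

>>> {"name": "carry_out", "arguments": {"commands": [[0,0,0.001,0],[0,0,0.002,0],[0,0,0.002,0]]}}

```text
time: 11.12
position: [526.1, -3.7, 88.5]
tool_rot: [-0.0, -0.019, 1.0, 0.0]
wrist_force: [-4.9, 3.6, 11.8]
finger_gap: 0.135
finger_force: 36.9
```

Bottomed on the bench at z 88.5, the same height as the grasp, with a 12 N push. I release and retreat upward.

>>> {"name": "carry_out", "arguments": {"commands": [[0,0,-0.002,0],[0,0,-0.002,0],[0,0,-0.002,0],[0,0,-0.002,0],[0,0,-0.002,0],[0,0,-0.002,0],[0,0,-0.002,0],[0,0,-0.002,0]], "fingers": -1}}

```text
time: 11.78
position: [526.0, -3.8, 88.2]
tool_rot: [-0.0, -0.019, 1.0, -0.0]
wrist_force: [0.6, 0.2, -0.7]
finger_gap: 1.002
finger_force: 0.0
```

>>> {"name": "carry_out", "arguments": {"commands": [[0,0,-0.02,0],[0,0,-0.05,0],[0,0,-0.1,0],[0,0,-0.16,0],[0,0,-0.22,0],[0,0,-0.28,0],[0,-0.05,-0.3,0],[0,-0.12,-0.3,0],[0,-0.19,-0.3,0],[0,-0.26,-0.3,0],[0,-0.33,-0.3,0],[0,-0.4,-0.3,0],[0,-0.45,-0.3,0],[0,-0.45,-0.3,0],[0,-0.45,-0.3,0]]}}

```text
time: 13.03
position: [534.1, -229.8, 238.8]
tool_rot: [0.0, -0.017, 1.0, 0.0]
wrist_force: [0.5, -0.3, -0.4]
finger_gap: 1.0
finger_force: 0.0
```

```bash
python3 - <<'E'
from h import *
im,d,c=grab("top"); P=pts(d,c)
v,u=np.nonzero(mask(im,"red")&(P[...,2]>88)&(np.arange(640)<400)); print("fin",rect(plane(np.c_[u,v],c,95)),"z",np.median(P[v,u,2]))
b=np.zeros(P.shape[:2],bool); b[195:310,285:340]=1
q=b&(P[...,2]>52)&(P[...,2]<70); print(rect(P[q]))
im2,_,_=grab("scene"); 
a=cv2.resize(im[190:310,270:430],(640,480),interpolation=cv2.INTER_CUBIC)[:, :400]; e=cv2.resize(im2[170:290,240:370],(400,370),interpolation=cv2.INTER_CUBIC)
o=np.zeros((480,800,3),np.uint8); o[:,:400]=a; o[:370,400:]=e; cv2.imwrite("pics/f.png",o)
go(0,0,0,0)
E
```

```text
fin (array([324.2, -53.5]), array([448.8, 190.9]), 7.6) z 96.24519677519918
(array([527.4,   2.6]), array([162.2,  33.8]), 2.8)
t 13.1 pos [ 534.3 -227.9  238.6] yang 92.1 F [-0.2 -0.3 -0.4] gap 0.998 row [1.051, 0.4949, 0.4774, -0.9763]
```

View pics/f.png

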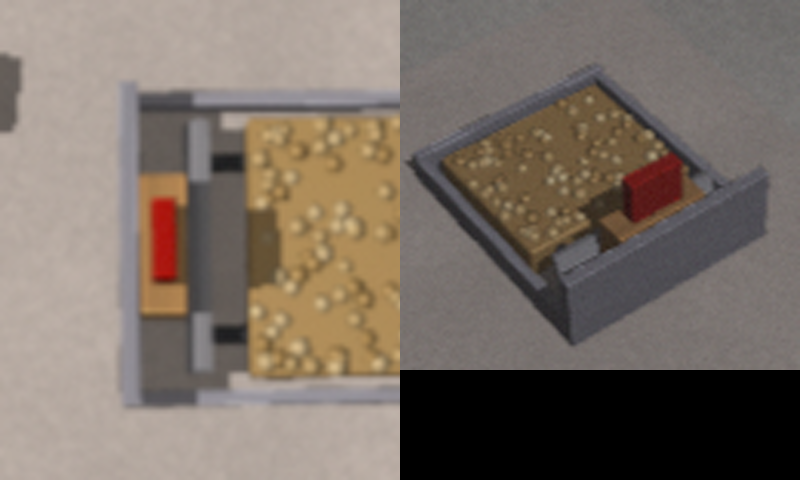

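The red bar (left panel 164,240) sits flush between the wall and the plate, with its top level with the wall. Wall plus bar measures 33.8 mm, which matches 10 + 24. The other two bars were not touched.

```bash
python3 -c "
from h import *
print(finish_job())"
```

```text
the job is handed in; nothing more can be done
None
```

I handed the job in with the red 24 mm bar, the thickest, fully down on the bench along the wall. It seated with about a 12 N push and is held by the sprung plate, and I left the yellow and green bars, box, brush and bowl untouched; the hand-in returned no verdict.

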